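Refit the kettle's limescale filter and hold the sprung lid half open

ROBOT

A 6-joint arm with a two-finger parallel gripper is mounted at the origin on the work surface. World frame = base frame: x ahead of the robot, y to its left, z up, the work surface at z = 0. Lengths are in mm, angles in degrees, forces in N, time in s.
With the tool pointing down it reaches from about 350 to 850 mm from the base axis. Payload 8.1 kg.
Tool frame: the origin (TCP) lies at the very end of the fingers, on their centre line; the grasp point (between the pads) lies r.tcp_to_grasp behind it (r.tcp_to_grasp is the distance from the TCP to the grasp point, in mm); z points along the fingers, y is the line along which they close (so a half turn about z gives the same grasp; the last joint's range is limited). The gripper opens to 85 mm and grips with 20 to 120 N. Pads are 22 mm wide; open, the fingers measure 114 mm over their backs; the gripper's body (76 mm by 85 mm) begins 54 mm behind the grasp point. The pads swing forward as they close: fully open they stand 13 mm farther back than shut.
Start: joints at [-69.981, 7.471, 85.268, -0, 87.261, -4.893], TCP at [252.757, -544.168, 231.292] pointing down, gripper open.
Joint ranges: [-169.43, 169.43], [-51.17, 129.36], [1.28, 143.12], [-76.62, 256.62], [0, 156.53], [-152.29, 152.29]. Speed limits (degrees/s): [136.94, 136.94, 159.86, 180, 180, 180].

INTERFACE

Orientations are given as [roll, pitch, yaw] about the fixed x, y, z axes, in that order (R = Rz(yaw) Ry(pitch) Rx(roll)).
In Python, from bench import r gives the robot as it stands.
- The arm moves only by the shell command python3 -m handwheel 'ROWS' [OPENING] [FORCE]. ROWS is JSON, a list of rows, each a list of 4 numbers: the shift along the tool's x, y, z in m, then the turn about the tool's z in degrees. A call has 1 to 10 rows; each row shifts and turns the commanded pose from where the row before left it, along the tool's axes as they then stand; what a row does not reach is not made up. A row lasts 1/10 s, in which the tool goes at most 50 mm and 8.59 degrees, less where a joint would pass 70% of its speed; a pose out of reach is approached as far as the arm can. A call is refused whole if a number of a shift passes 0.05 or a number of a turn 8.59, either way. A call with a gripper value outside its range is refused whole. OPENING is the finger opening in m, from 0 to 0.0854, set as the call begins (- or left out, the last holds). The fingers move at their own pace and stop on an object; FORCE is the grip in N (left out, the last holds). Time passes only in rows, so rows that do not move let the fingers close. It gives the time, the measured TCP pose, the force, the opening and the grip force at its end, in the units of the state.
- r.sense(): the state, without advancing time (a new reading comes with each control period).
- r.snapshot(name): name is "side" or "top"; returns the picture (384x512x3 uint8, red, green, blue); there is no depth.
- r.camera_params(name): a dict with "fx", "fy", "cx", "cy" (pixels), "D" ([k1, k2, p1, p2, k3] as OpenCV has them; the pictures are not rectified), "R" (3x3) and "t" (3): a world point X has camera coordinates R X + t. Camera axes: x right, y down, z forward; pixel columns grow to the right and rows downward; lengths in mm; the calibration is good to about 2 mm. A picture is of the moment at which its call begins. camera_params takes no time and is no camera call.
- r.hand_in(): hands the job in; it is judged then, once.
The state is a dict: "time": time; "joint_pos": joint angles; "qd": joint speeds; "joint_efforts": joint torques, N m; "tool_pos": TCP position; "tcp_rot": TCP orientation; "ft_force": force on the tool from outside, world axes, zero at the start; "wrist_torque": the same for the moment, N m; "finger_gap": finger opening in mm; "grip_force": force on a finger pad.
Only numpy, scipy, OpenCV 4.12 (cv2) and the standard library are available. Lean on these libraries where they do the work, as an engineer would, in place of code of your own. Each camera call takes 0.05 s, during which the arm holds its last target. There are 200 camera calls.

TASK

Take the green-handled limescale filter out of its draining stand and slide its blade all the way down into the slot on top of the kettle's spout, then let go of it. Then lift the kettle's sprung lid (the one with the round blue tab), never past the red mark, and keep holding it half open at the orange mark so that I can look in at the filter: finish while still holding the lid there. Leave the mugs, caddy, jam jar and teaspoon where they stand.

Things in the scene. Friction and masses are not known exactly. Their poses are not given: they have to be found in the camera images.
- kettle: White plastic kettle on a black power base, fixed. Origin: centre of its underside on the worktop. x runs from spout block (-x) to C-handle (out to +140 mm), z up. 164 mm across at the base, 132 mm at the rim, rim 185 mm above the worktop.
- slot (a point): Centre of the mouth of the filter slot, in the flat top of the spout block (52 mm in x, 54 in y), 185 mm above the worktop, 90 mm to the -x side of the kettle's origin; axes parallel to the kettle's. Slot 7 mm in the kettle's x by 27 mm in y, 52 mm deep, straight down, 2 mm chamfer. The blade does not reach its bottom.
- filter: Loose flat filter, 30 g: green handle 16 mm (x) by 32 (y) by 40 high; below it a flat steel blade 4 mm thick (x), 24 wide (y), 45 long. Origin: centre of the handle's underside, the shoulder that stops on the slot's rim; handle to z +40, blade to z -45 mm. Either way round fits. Starts upright in the stand, shoulder on its top.
- stand: Grey square draining stand, 60 x 60 x 52 mm high, fixed to the worktop, with a slot like the kettle's (7 mm in x, 27 mm in y, 49 mm deep) in the middle of its top. Origin: centre of its underside.
- lid_hinge (a point): Middle of the lid's hinge axis (along the kettle's y), 190 mm above the worktop, 56 mm to the +x side of the kettle's origin. At y = +-60 mm stand fixed grey quadrant arcs of 45 mm radius about it, with an orange mark at 40 degrees and a red mark at 60 degrees of lid opening; black bars on the lid's edges are the pointers.
- lid_tab (a point): Centre of the round blue tab on the lid: an upright disc, 28 mm diameter, 12 mm thick along the kettle's y (pinched across y it can pivot between the fingers as the lid turns). Lid shut: 82 mm to the -x side of the hinge axis and 24 mm above it; the lid's top face is 3 mm above the axis, the disc spans 10 to 38 mm.
- lid (a joint): Opening of the white lid (112 mm disc, 60 g) in rad: 0 shut, grows as the tab side rises and swings towards the handle, stop at 1.3. Orange mark 0.70, red mark 1.05. A spring pulls it shut: 0.15 N m at 0, plus 0.3 N m per rad (about 5 N at the tab at the orange mark). No latch; it snaps shut when let go.
- mug_a: Blue ceramic mug, 80 mm across, 92 mm high, loose, on a round cork coaster 96 mm across and 6 mm thick; origin: centre of its underside. Bystander.
- mug_b: Second blue ceramic mug of the same size, loose on the worktop; origin: centre of its underside. Bystander.
- caddy: Round dark tin tea caddy, 84 mm across, 125 mm high, loose; origin: centre of its underside. Bystander.
- jam_jar: Jam jar with red cap, 68 mm across, 100 mm high, loose; origin: centre of its underside. Bystander.
- teaspoon: Steel teaspoon, 140 mm long, 30 mm across the bowl, lying on the worktop; origin: middle of its length. Bystander.

How it is judged:
By the outcome, as a careful person would: the job done as asked, in the order asked, and still so for the second after the job is handed in, while the arm keeps its last pose, push and grip.
It also fails if it takes over 64 s, if anything falls off the work surface, if the arm or the gripper's body presses on something with over 40 N, if the wrist force passes 120 N, or if a joint passes its speed limit or range.

## Working session

There is one attempt and no reset: what is moved stays moved. The work goes in short steps, Python scripts to look and compute and a shell command to move; the robot and the scene stay as the last step left them, time stands still between calls to the robot, and variables do not carry over. Pictures are saved under pics/ and viewed, at most 10 in all, crops included, and the job is handed in when it is done.

```bash
mkdir -p pics; ls; python3 - <<'E'
from bench import r
import cv2
for n in("side","top"):
    im=r.snapshot(n); cv2.imwrite(f"pics/{n}0.png",cv2.resize(im[:,:,::-1],None,fx=1.5,fy=1.5,interpolation=cv2.INTER_CUBIC))
    print(n,r.camera_params(n))
print(r.sense(),r.tcp_to_grasp)
E
```

```text
pics
side {'fx': 423.15544828992563, 'fy': 423.15544828992563, 'cx': 257.77663103495667, 'cy': 198.86599567538735, 'D': array([-0.05022042,  0.        ,  0.        ,  0.        ,  0.        ]), 'R': array([[-0.72669003, -0.68675233,  0.01711222],
       [-0.47399509,  0.48321841, -0.73609009],
       [ 0.49724265, -0.54302044, -0.67666724]]), 't': array([376.07726238, 351.57144704, 977.17326036])}
top {'fx': 464.00466077402314, 'fy': 464.00466077402314, 'cx': 251.7109626714299, 'cy': 194.80787200388977, 'D': array([-0.11113074,  0.        ,  0.        ,  0.        ,  0.        ]), 'R': array([[ 0.0104421 , -0.99974226, -0.02015888],
       [-0.98315652, -0.00658596, -0.18264688],
       [ 0.18246704,  0.02172656, -0.98297189]]), 't': array([  21.60822149,  545.68835851, 1351.08842812])}
{'time': 0.1, 'joint_pos': array([-6.99807117e+01,  7.51125477e+00,  8.53235931e+01, -5.92786348e-05,
        8.72615114e+01, -4.89230021e+00]), 'qd': array([-0.02685955, -0.0735857 , -0.20392209,  0.0236252 ,  0.06163703,
        0.05537243]), 'joint_efforts': array([ 8.51181721e-05, -5.70951140e+01, -5.01943588e+01, -2.40774998e-04,
        8.13238701e-03, -1.28466922e-04]), 'tool_pos': array([ 252.58761793, -543.69317777,  230.33908828]), 'tcp_rot': array([-1.79903987e+02, -8.15881345e-03,  2.49115846e+01]), 'ft_force': array([-0.33564614,  0.17593566,  0.67511669]), 'wrist_torque': array([ 0.07063485, -0.00157741,  0.04491018]), 'grip_force': 0.0, 'finger_gap': 85.58007753455742} 18.700000000000003
```

View pics/side0.png

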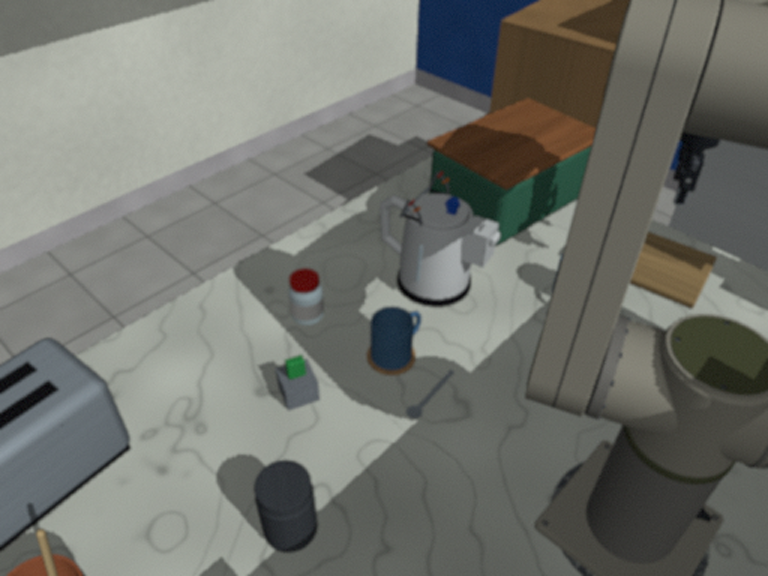

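View pics/top0.png

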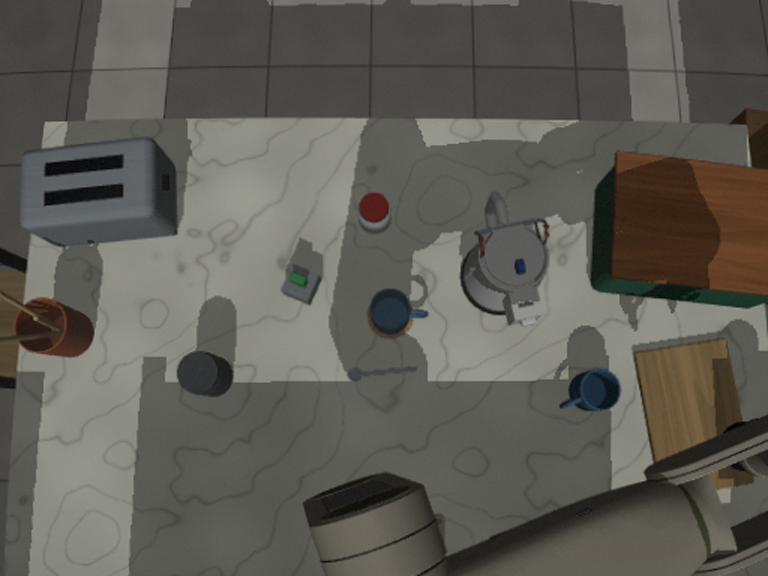

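The side view shows the kettle near (435,250) and the filter in its stand near (295,370). In the top view the stand is near (300,287), the tab near (520,266) and the spout slot near (523,308). I'll enlarge those areas.

```bash
cat > h.py <<'E'
from bench import r
import cv2, numpy as np
def px(name,X):
    c=r.camera_params(name); K=np.array([[c['fx'],0,c['cx']],[0,c['fy'],c['cy']],[0,0,1]])
    return cv2.projectPoints(np.atleast_2d(np.float64(X)),cv2.Rodrigues(c['R'])[0],c['t'],K,c['D'])[0][:,0]
def ray(name,uv):
    c=r.camera_params(name); K=np.array([[c['fx'],0,c['cx']],[0,c['fy'],c['cy']],[0,0,1]])
    u=cv2.undistortPoints(np.float64([[uv]]),K,c['D'])[0,0]
    return -c['R'].T@c['t'], c['R'].T@np.array([u[0],u[1],1])
def atz(name,uv,z):
    o,d=ray(name,uv); return o+d*(z-o[2])/d[2]
def tri(a,b):   # a: side px, b: top px
    (o,d),(p,e)=ray('side',a),ray('top',b)
    s=np.linalg.lstsq(np.c_[d,-e],p-o,rcond=None)[0]; P,Q=o+d*s[0],p+e*s[1]
    return (P+Q)/2, np.linalg.norm(P-Q)
def panel(im,c0,r0,w,W=400,H=300):
    k=W/w; h=int(round(H/k)); p=cv2.resize(im[r0:r0+h,c0:c0+w,::-1],(W,H),interpolation=cv2.INTER_CUBIC)
    p=cv2.convertScaleAbs(p,alpha=1.3)
    for g in range(0,w,10):
        x=int((g+.5)*k); cv2.line(p,(x,0),(x,6),(0,0,255),1); cv2.putText(p,str(c0+g),(x-8,17),0,.33,(0,0,255),1)
    for g in range(0,h,10):
        y=int((g+.5)*k); cv2.line(p,(0,y),(6,y),(0,0,255),1); cv2.putText(p,str(r0+g),(8,y+4),0,.33,(0,0,255),1)
    return p
E
python3 - <<'E'
from h import *
s=r.snapshot("side");t=r.snapshot("top")
a=np.hstack([panel(t,300,145,100),panel(s,245,125,100)]);b=np.hstack([panel(t,170,165,60),panel(s,165,228,60)])
cv2.imwrite("pics/c1.png",np.vstack([a,b]))
E
```

```text
(no output)
```

View pics/c1.png

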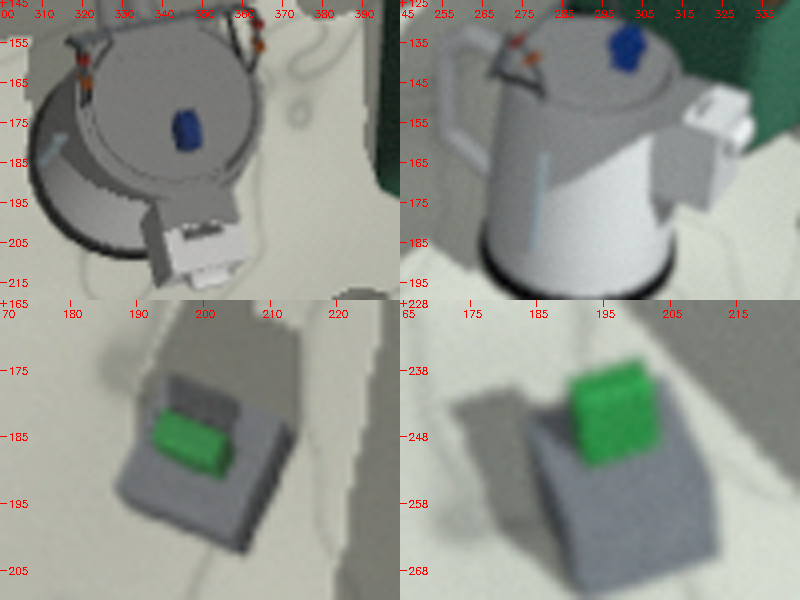

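The crops show:
- **Slot:** top (350.2,202.2), side (321.2,151.2).
- **Red and orange marks:** both arcs visible in the top view, at about (320,160)/(321,165) and (364,150)/(364,156). One arc visible in the side view, at (273,135)/(277,139).
- **Filter:** clear green in both views.

Next I'll fit the poses.

```bash
cat > fit.py <<'E'
from h import *
from scipy.optimize import least_squares, minimize
s=r.snapshot("side");t=r.snapshot("top")
def mask(im,ch,box):
    im=im.astype(int); o=[c for c in range(3) if c!=ch]
    m=(im[:,:,ch]>1.35*np.maximum(im[:,:,o[0]],im[:,:,o[1]])).astype(np.uint8)
    z=np.zeros_like(m); a,b,c,d=box; z[b:d,a:c]=m[b:d,a:c]; return z
def cen(m): M=cv2.moments(m,True); return np.array([M['m10'],M['m01']])/M['m00'],M['m00']
T=lambda p,X:np.array([p[0],p[1],0])+np.asarray(X)@np.array([[np.cos(p[2]),np.sin(p[2]),0],[-np.sin(p[2]),np.cos(p[2]),0],[0,0,1]])
bt=cen(mask(t,2,(335,165,360,190)));bs=cen(mask(s,2,(290,125,315,148)))
print('tab',bt,bs,'tri',tri(bs[0],bt[0]))
print('slot atz',atz('top',(350.2,202.2),185),atz('side',(321.2,151.2),185))
obs=[('top',(-90,0,185),(350.2,202.2)),('side',(-90,0,185),(321.2,151.2)),('top',(-26,0,214),bt[0]),('side',(-26,0,214),bs[0]),
('top',(33.5,60,229),(320,159.5)),('top',(33.5,-60,229),(364,150)),('top',(21.5,60,219),(321,165.2)),('top',(21.5,-60,219),(364,156)),
('side',(33.5,60,229),(273.2,135)),('side',(21.5,60,219),(277.2,139))]
f=lambda p:np.concatenate([px(n,T(p,[X]))[0]-u for n,X,u in obs])
q=least_squares(f,[640,-230,0],loss='soft_l1');print('kettle',q.x,np.degrees(q.x[2]));print(f(q.x).reshape(-1,2).round(1))
print('slot',T(q.x,[-90,0,185]),'tab',T(q.x,[-26,0,214]))
# filter: silhouette fit of handle box
box=np.array([[x,y,z] for x in(-8,8) for y in(-16,16) for z in(52,92)],float)
ms={'top':mask(t,1,(185,170,215,200)),'side':mask(s,1,(180,232,215,258))}
print({k:cen(m) for k,m in ms.items()})
def cost(p):
    e=0
    for n,m in ms.items():
        hl=cv2.convexHull(np.float32(px(n,T(p,box))));z=np.zeros((384*8,512*8),np.uint8)
        cv2.fillConvexPoly(z,np.int32((hl+.5)*8),1)
        z=z[160*8:270*8,170*8:230*8]
        M=np.kron(m[160:270,170:230],np.ones((8,8),np.uint8)); e+=(z^M).sum()/64
    return e
p0=atz('top',cen(ms['top'])[0],85)
best=min((minimize(cost,[p0[0],p0[1],a],method='Nelder-Mead',options=dict(initial_simplex=[[p0[0]+i,p0[1]+j,a+k] for i,j,k in((0,0,0),(5,0,0),(0,5,0),(0,0,.2))])) for a in np.radians([-60,-30,0,30,60,90])),key=lambda o:o.fun)
print('filter',best.x,np.degrees(best.x[2]),best.fun)
g=lambda p:np.concatenate([px('top',T(p,[[-30,30,52],[-30,-30,52]]))-[[187,193],[206,202]]]).ravel()
q=least_squares(g,best.x);print('stand',q.x,np.degrees(q.x[2]),q.fun.round(1))
for n,u in(('mugA',(258,209)),('mugB',(396,258)),('caddy',(136,247)),('jar',(249,140))):print(n,atz('top',u,{'caddy':125}.get(n,95)).round())
E
python3 fit.py
```

```text
tab (array([346.27272727, 177.2       ]), 55.0) (array([301.31325301, 136.38554217]), 83.0) tri (array([ 565.30751469, -231.18560458,  211.21297347]), np.float64(0.4531813384130595))
slot atz [ 501.86026307 -244.79561578  185.        ] [ 498.43071593 -244.70317     185.        ]
kettle [ 5.89620731e+02 -2.25201777e+02  2.15035908e-01] 12.320649984258404
[[-0.1  0.1]
 [-1.  -0.4]
 [ 0.1  0.2]
 [ 0.2 -0.6]
 [ 0.2 -0.1]
 [-0.4  0.6]
 [-0.2 -0.6]
 [-0.1 -0.2]
 [ 0.8  0.1]
 [ 0.3  0.2]]
slot [ 501.6935447 -244.4062026  185.       ] tab [ 564.21954359 -230.74972198  214.        ]
{'top': (array([198.46052632, 186.15789474]), 76.0), 'side': (array([196.64814815, 244.66666667]), 162.0)}
filter [ 5.65878112e+02  1.84981856e+02 -4.83417418e-01] -27.6977777838974 47.328125
stand [ 5.63046820e+02  1.80764831e+02 -4.32955807e-01] -24.80654043230587 [ 0.7  0.3 -0.7 -0.3]
mugA [495.   7.  95.]
mugB [ 356. -391.   95.]
caddy [379. 351. 125.]
jar [704.  35.  95.]
```

```bash
python3 -m handwheel '[[0,0,-0.003,8.57],[0,0,-0.003,8.57],[0,0,-0.003,8.57],[0,0,-0.003,8.57],[0,0,-0.003,8.57],[0,0,-0.003,8.57]]' 0.0854 40
python3 -m handwheel '[[-0.003,-0.049,0,0],[-0.003,-0.049,0,0],[-0.003,-0.049,0,0],[-0.003,-0.049,0,0],[-0.003,-0.049,0,0],[-0.003,-0.049,0,0],[-0.003,-0.049,0,0],[-0.003,-0.049,0,0]]'
python3 -m handwheel '[[-0.003,-0.049,0,0],[-0.003,-0.049,0,0],[-0.003,-0.049,0,0],[-0.003,-0.049,0,0],[-0.003,-0.049,0,0],[-0.003,-0.049,0,0],[-0.003,-0.049,0,0],[0,0,0,0],[0,0,0,0]]'
```

```text
time: 0.9
tool_pos: [252.7, -544.1, 249.3]
tcp_rot: [-180.0, 0.0, -26.9]
ft_force: [0.0, 0.4, -0.2]
finger_gap: 85.3
grip_force: 0.0
time: 1.7
tool_pos: [406.6, -180.8, 249.5]
tcp_rot: [180.0, -0.0, -26.5]
ft_force: [0.3, 0.5, 0.0]
finger_gap: 85.4
grip_force: 0.0
time: 2.6
tool_pos: [540.3, 134.7, 248.6]
tcp_rot: [179.9, 0.1, -26.4]
ft_force: [0.0, -0.6, -0.5]
finger_gap: 85.1
grip_force: 0.0
```

```bash
cat > go.py <<'E'
import sys
from h import *
x,y,z,yaw=map(float,sys.argv[1:5]); s=r.sense(); d=np.array([x,y,z])-s['tool_pos']; a=np.radians(s['tcp_rot'][2])
c,n=np.cos(a),np.sin(a)
print('tool shift mm',np.round([c*d[0]+n*d[1],n*d[0]-c*d[1],-d[2]],1),'turn',round(s['tcp_rot'][2]-yaw,2),'rot',s['tcp_rot'].round(1))
E
python3 - <<'E'
from h import *
print(tri((196.65,244.67),(198.46,186.16)))
# looser green, weighted centroid
for n,b in(('top',(185,170,215,200)),('side',(180,232,215,262))):
    im=r.snapshot(n).astype(float);w=np.clip(im[:,:,1]-np.maximum(im[:,:,0],im[:,:,2])-8,0,60);z=0*w;z[b[1]:b[3],b[0]:b[2]]=w[b[1]:b[3],b[0]:b[2]]
    Y,X=np.mgrid[:384,:512];u=(np.array([(z*X).sum(),(z*Y).sum()])/z.sum());print(n,u,z.sum()/60,atz(n,u,74))
    yy,xx=np.nonzero(z>15);print(np.cov(xx,yy)[0,1],cv2.minAreaRect(np.c_[xx,yy].astype(np.float32)))
E
python3 go.py 565 184 150 -26.5
```

```text
(array([566.2478146 , 185.20623097,  71.34797888]), np.float64(1.6086317712305902))
top [197.77796902 187.00172117] 9.683333333333334 [563.77597829 187.31699366  74.        ]
3.25 ((196.8972625732422, 186.2739715576172), (8.89512825012207, 1.5215352773666382), 20.556045532226562)
side [196.17693966 244.53534483] 77.33333333333333 [564.81212083 186.74693539  74.        ]
-1.4995863210148908 ((196.7000274658203, 244.60000610351562), (12.332881927490234, 12.965337753295898), 71.56504821777344)
tool shift mm [ -0.7 -56.7  99.2] turn -0.02 rot [180.    0.  -26.5]
```

```bash
python3 -m handwheel '[[0,-0.029,0.02,0],[0,-0.028,0.02,0],[0,0,0.03,0],[0,0,0.03,0],[0,0,0.015,0],[0,0,0,0]]'
python3 - <<'E'
from h import *
s=r.snapshot("side");t=r.snapshot("top")
cv2.imwrite("pics/c2.png",np.hstack([panel(t,165,150,80),panel(s,150,200,80)]))
E
python3 go.py 565.5 185.2 60 -26.5
```

```text
time: 3.3
tool_pos: [564.2, 183.0, 131.8]
tcp_rot: [179.8, 0.2, -26.6]
ft_force: [0.1, -0.6, -0.1]
finger_gap: 85.3
grip_force: 0.0
tool shift mm [-1.5 -0.7 75.6] turn -0.08 rot [-1.80e+02 -1.00e-01 -2.66e+01]
```

View pics/c2.png

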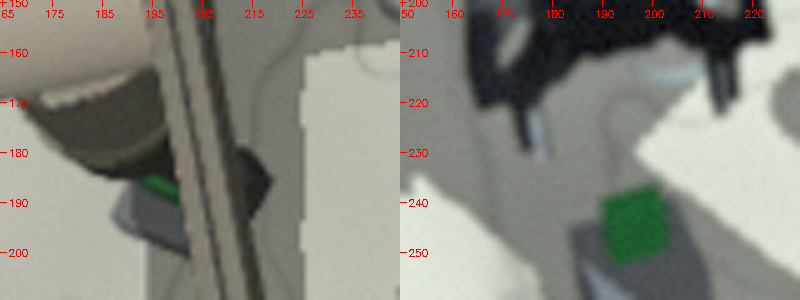

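The finger tips, at (178,231) and (214,221) in the side view, straddle the handle at (197,244), so I'm descending.

```bash
python3 -m handwheel '[[0,0,0.02,0],[0,0,0.02,0],[0,0,0.015,0],[0,0,0.01,0],[0,0,0.008,0],[0,0,0,0]]'
python3 -m handwheel '[[0,0,0,0],[0,0,0,0],[0,0,0,0],[0,0,0,0],[0,0,0,0],[0,0,0,0],[0,0,0,0],[0,0,0,0]]' 0.02 40
```

```text
time: 4.0
tool_pos: [565.6, 184.5, 60.6]
tcp_rot: [180.0, 0.1, -26.5]
ft_force: [-0.4, -0.9, 0.2]
finger_gap: 85.6
grip_force: 0.0
time: 4.8
tool_pos: [566.6, 184.8, 62.1]
tcp_rot: [-180.0, -0.1, -26.5]
ft_force: [0.1, 0.1, 5.5]
finger_gap: 31.8
grip_force: 40.0
```

```bash
python3 -m handwheel '[[0,0,-0.005,0],[0,0,-0.01,0],[0,0,-0.015,0],[0,0,-0.02,0],[0,0,-0.03,0],[0,0,-0.04,0],[0,0,-0.04,0],[0,0,-0.04,0],[0,0,0,0]]'
python3 - <<'E'
from h import *
s=r.snapshot("side");t=r.snapshot("top")
cv2.imwrite("pics/c3.png",np.hstack([panel(t,165,150,80),panel(s,150,150,110)]))
E
python3 go.py 501.7 -244.5 260 12.3
```

```text
time: 5.7
tool_pos: [568.8, 185.2, 270.8]
tcp_rot: [-179.6, -0.6, -26.5]
ft_force: [0.5, 0.0, 1.1]
finger_gap: 31.5
grip_force: 40.3
tool shift mm [133.4 413.1   4.2] turn -38.81 rot [-179.9   -0.2  -26.5]
```

View pics/c3.png

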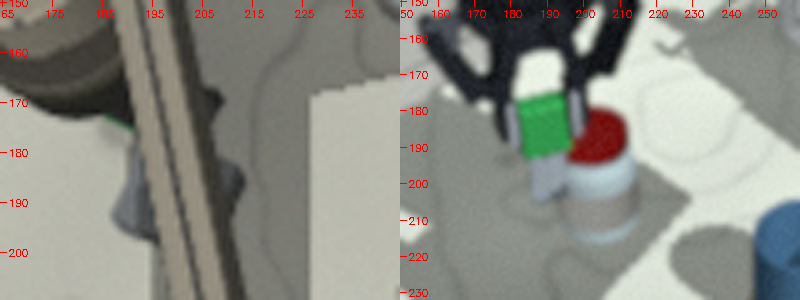

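The side view shows the filter held upright between the pads with the blade clear, so I'm taking it to the spout.

```bash
python3 -m handwheel '[[0,0,0,-7.76],[0,0,0,-7.76],[0,0,0,-7.76],[0,0,0,-7.76],[0,0,0,-7.76],[0,0,0,0]]'
python3 -m handwheel '[[-0.010,0.025,0,0],[-0.017,0.045,0,0],[-0.018,0.045,0,0],[-0.018,0.045,0,0],[-0.018,0.045,0,0],[-0.018,0.045,0,0],[-0.018,0.045,0,0],[-0.018,0.045,0,0],[-0.015,0.040,0,0],[-0.006,0.025,0,0]]'
python3 -m handwheel '[[0,0,0,0],[0,0,0,0],[0,0,0,0]]'
python3 go.py 501.7 -244.5 250 12.3;python3 go.py 501.7 -244.5 250 12.3
```

```text
time: 6.4
tool_pos: [565.0, 184.4, 259.7]
tcp_rot: [180.0, 0.2, 12.4]
ft_force: [-0.5, -0.5, 0.2]
finger_gap: 31.3
grip_force: 40.3
time: 7.4
tool_pos: [498.0, -247.1, 260.4]
tcp_rot: [-180.0, 0.1, 11.9]
ft_force: [0.0, 0.2, -0.4]
finger_gap: 31.6
grip_force: 40.3
time: 7.7
tool_pos: [499.7, -243.2, 260.8]
tcp_rot: [-179.9, 0.0, 12.2]
ft_force: [-0.5, 0.7, 0.0]
finger_gap: 31.6
grip_force: 40.4
tool shift mm [ 1.7  1.7 10.8] turn -0.06 rot [-179.9    0.    12.2]
tool shift mm [ 1.7  1.7 10.8] turn -0.06 rot [-179.9    0.    12.2]
```

```bash
python3 -m handwheel '[[0.002,0.001,0,0],[0,0,0,0]]'
python3 - <<'E'
from h import *
s=r.snapshot("side");t=r.snapshot("top");p=panel(s,295,115,50); q=panel(t,325,165,50)
cv2.imwrite("pics/c4.png",np.hstack([q,p]))
st=r.sense();print(st['tool_pos'],st['tcp_rot'])
im=s.astype(int);m=(im[:,:,1]>1.35*np.maximum(im[:,:,0],im[:,:,2])).astype(np.uint8);m[:100]=0;m[160:]=0;m[:,:290]=0;m[:,360:]=0
M=cv2.moments(m,True);u=(M['m10']/M['m00'],M['m01']/M['m00']);print(u,M['m00'],cv2.boundingRect(m))
print('pred handle', px('side',[*st['tool_pos'][:2],st['tool_pos'][2]+10]))
E
```

```text
time: 7.9
tool_pos: [502.4, -243.8, 261.3]
tcp_rot: [-180.0, -0.0, 12.4]
ft_force: [-0.6, -1.0, -0.6]
finger_gap: 31.4
grip_force: 40.4
[ 502.23562805 -244.10499023  261.37859981] [ 1.79997058e+02 -6.14335193e-03  1.23446275e+01]
(323.77647058823527, 125.72941176470589) 85.0 (291, 106, 40, 38)
pred handle [[323.59466788 125.57947808]]
```

View pics/c4.png

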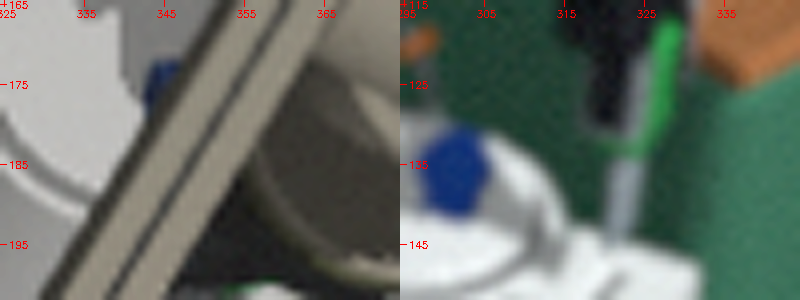

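```bash
python3 - <<'E'
from h import *
p=r.sense()['tool_pos'];a=np.radians(12.3);c,n=np.cos(a),np.sin(a);R=np.array([[c,-n,0],[n,c,0],[0,0,1]])
f=lambda P:(((px('side',P)+.5)-[295,115])*8+[400,0]).round().tolist()
for zs in(8,10,12):
    o=np.array([p[0],p[1],p[2]-zs]);print(zs,'tip corners',f(o+np.array([[-2,-12,-45],[2,-12,-45],[2,12,-45],[-2,12,-45]])@R.T),'shoulder',f(o+np.array([[-8,16,0],[8,16,0],[-8,-16,0]])@R.T))
k=np.array([501.7,-244.4,185])
print('slot',f(k+np.array([[-3.5,-13.5,0],[3.5,-13.5,0],[3.5,13.5,0],[-3.5,13.5,0]])@R.T),'block',f(k+np.array([[-26,27,0],[-26,-27,0],[26,27,0]])@R.T))
E
cat > crop.py <<'E'
from h import *
s=r.snapshot("side");cv2.imwrite("pics/c5.png",panel(s,305,110,40,800,600))
E
python3 crop.py
```

```text
8 tip corners [[631.0, 223.0], [621.0, 219.0], [593.0, 252.0], [603.0, 255.0]] shoulder [[628.0, 161.0], [587.0, 147.0], [666.0, 118.0]]
10 tip corners [[630.0, 227.0], [620.0, 224.0], [592.0, 256.0], [602.0, 260.0]] shoulder [[628.0, 165.0], [586.0, 151.0], [665.0, 123.0]]
12 tip corners [[629.0, 232.0], [619.0, 228.0], [591.0, 261.0], [601.0, 265.0]] shoulder [[627.0, 170.0], [585.0, 156.0], [665.0, 127.0]]
slot [[630.0, 275.0], [613.0, 269.0], [582.0, 306.0], [599.0, 312.0]] block [[640.0, 351.0], [701.0, 276.0], [509.0, 305.0]]
```

View pics/c5.png

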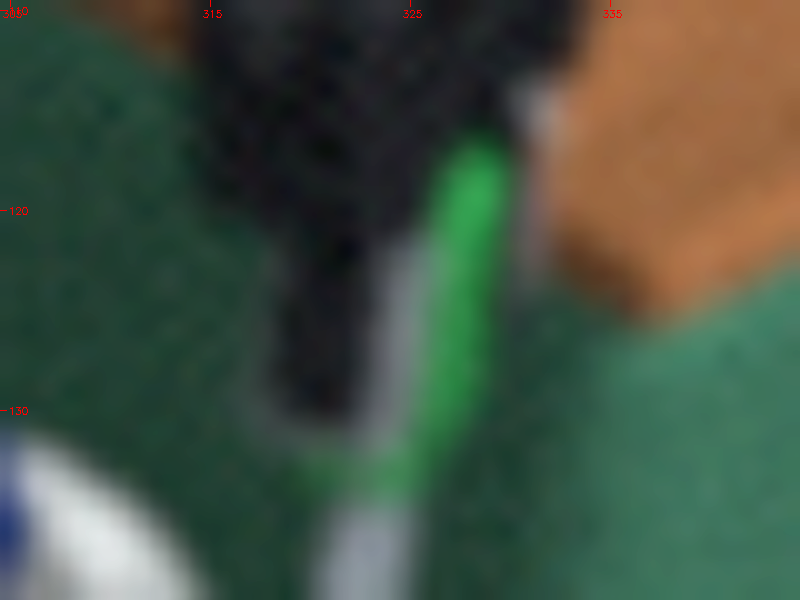

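The side view has the blade tip (about (322,145)) lined up with the slot (about (322,151)), so I'll lower it slowly while watching the force.

```bash
python3 -m handwheel '[[0,0,0.008,0],[0,0,0.008,0],[0,0,0.002,0],[0,0,0.002,0],[0,0,0.002,0],[0,0,0,0]]'
python3 -m handwheel '[[0,0,0.002,0],[0,0,0.002,0],[0,0,0,0]]'
```

```text
time: 8.65
tool_pos: [502.1, -244.9, 240.0]
tcp_rot: [180.0, -0.0, 12.3]
ft_force: [-1.2, 0.5, 2.6]
finger_gap: 31.9
grip_force: 40.6
time: 8.95
tool_pos: [502.9, -245.0, 236.1]
tcp_rot: [179.9, -0.1, 12.3]
ft_force: [3.7, 0.9, 1.4]
finger_gap: 31.3
grip_force: 40.4
```

```bash
python3 -m handwheel '[[0.001,0,0,0],[0,0,0.002,0],[0,0,0.002,0],[0,0,0,0]]'
```

```text
time: 9.35
tool_pos: [503.0, -244.5, 230.7]
tcp_rot: [-180.0, 0.0, 12.3]
ft_force: [4.8, 0.2, -1.6]
finger_gap: 31.4
grip_force: 40.0
```

```bash
python3 -m handwheel '[[0.001,0,0,0],[0,0,0.003,0],[0,0,0.003,0],[0,0,0,0]]'
```

```text
time: 9.75
tool_pos: [503.5, -244.2, 224.4]
tcp_rot: [-179.9, 0.1, 12.3]
ft_force: [1.4, 0.4, -0.5]
finger_gap: 31.5
grip_force: 40.1
```

```bash
python3 -m handwheel '[[0.0005,0,0.005,0],[0,0,0.005,0],[0,0,0.005,0],[0,0,0.004,0],[0,0,0,0]]'
python3 -m handwheel '[[0,0,0.003,0],[0,0,0.002,0],[0,0,0.002,0],[0,0,0,0]]'
```

```text
time: 10.25
tool_pos: [503.8, -244.0, 205.2]
tcp_rot: [-179.9, 0.1, 12.3]
ft_force: [-0.2, -0.7, 0.2]
finger_gap: 31.4
grip_force: 40.2
time: 10.65
tool_pos: [504.3, -244.2, 199.0]
tcp_rot: [-180.0, 0.0, 12.3]
ft_force: [-0.2, -0.7, 0.6]
finger_gap: 31.4
grip_force: 40.2
```

```bash
python3 -m handwheel '[[0,0,0.002,0],[0,0,0.001,0],[0,0,0,0]]'
python3 -m handwheel '[[0,0,0.001,0],[0,0,0.001,0],[0,0,0,0]]'
```

```text
time: 10.95
tool_pos: [504.3, -244.2, 196.1]
tcp_rot: [-180.0, 0.0, 12.3]
ft_force: [0.4, 0.2, -0.1]
finger_gap: 31.8
grip_force: 40.2
time: 11.25
tool_pos: [504.5, -244.4, 195.0]
tcp_rot: [180.0, -0.0, 12.3]
ft_force: [-2.5, 1.1, 4.9]
finger_gap: 31.6
grip_force: 40.7
```

```bash
python3 -m handwheel '[[0,0,0.001,0],[0,0,0.0005,0],[0,0,0,0]]'
```

```text
time: 11.55
tool_pos: [504.6, -244.4, 194.9]
tcp_rot: [179.9, -0.1, 12.3]
ft_force: [-6.0, 3.3, 13.5]
finger_gap: 31.6
grip_force: 41.8
```

```bash
python3 -m handwheel '[[0,0,-0.001,0],[0,0,0,0],[0,0,0,0],[0,0,0,0],[0,0,0,0],[0,0,0,0]]' 0.06
python3 -m handwheel '[[0,0,-0.01,0],[0,0,-0.02,0],[0,0,-0.03,0],[0,0,-0.03,0],[0,0,-0.01,0],[0,0,0,0]]'
python3 - <<'E'
from h import *
s=r.snapshot("side");t=r.snapshot("top");cv2.imwrite("pics/c6.png",np.hstack([panel(t,300,145,80),panel(s,265,105,80)]))
im=s.astype(int);m=(im[:,:,1]>1.35*np.maximum(im[:,:,0],im[:,:,2])).astype(np.uint8)
for w in ('side',): print(px(w,[[501.7,-244.5,205],[501.7,-244.5,225]]))
E
```

```text
time: 12.15
tool_pos: [504.3, -244.2, 193.6]
tcp_rot: [-180.0, 0.0, 12.3]
ft_force: [-0.1, 0.5, 0.4]
finger_gap: 60.0
grip_force: 0.0
time: 12.75
tool_pos: [505.3, -244.9, 296.4]
tcp_rot: [179.8, -0.2, 12.3]
ft_force: [0.6, -0.0, -0.3]
finger_gap: 60.0
grip_force: 0.0
[[321.06177751 145.14322854]
 [321.87730957 139.40310056]]
```

View pics/c6.png

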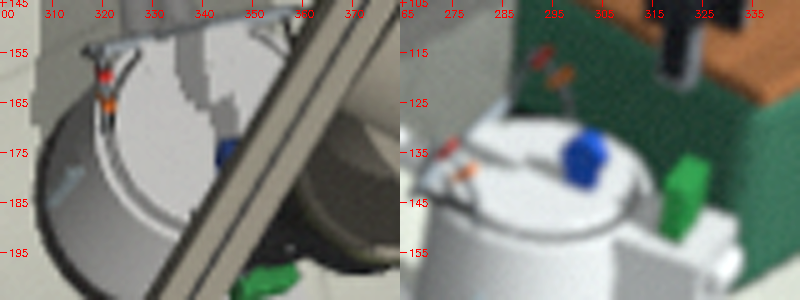

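The filter stands on the spout block (side (322,146)) and the blue tab is at about (301,137). Next is the tab.

```bash
python3 - <<'E'
from h import *
from scipy.optimize import least_squares
T=lambda p,X:np.array([p[0],p[1],0])+np.asarray(X)@np.array([[np.cos(p[2]),np.sin(p[2]),0],[-np.sin(p[2]),np.cos(p[2]),0],[0,0,1]])
obs=[('top',(-26,0,214),(346.27,177.2)),('side',(-26,0,214),(301.31,136.39)),
('top',(33.5,60,229),(320,159.5)),('top',(33.5,-60,229),(364,150)),('top',(21.5,60,219),(321,165.2)),('top',(21.5,-60,219),(364,156)),
('side',(33.5,60,229),(274,134.5)),('side',(21.5,60,219),(277.6,139)),('side',(33.5,-60,229),(293.1,115.9)),('side',(21.5,-60,219),(296.9,119.9))]
f=lambda p:np.concatenate([px(n,T(p,[X]))[0]-u for n,X,u in obs])
q=least_squares(f,[590,-225,.21]);print(q.x,np.degrees(q.x[2]),f(q.x).reshape(-1,2).round(1).tolist());print(T(q.x,[-26,0,214]),T(q.x,[-90,0,185]))
E
python3 go.py 564.7 -231 240 12.3
```

```text
[ 5.89786138e+02 -2.25556394e+02  2.16662317e-01] 12.413836332426051 [[0.2, 0.2], [0.2, -0.7], [0.4, -0.1], [-0.3, 0.5], [-0.1, -0.6], [-0.0, -0.3], [0.1, 0.5], [-0.0, 0.2], [0.2, 0.4], [-0.3, 0.4]]
[ 564.39400753 -231.14564449  214.        ] [ 501.89030235 -244.90379982  185.        ]
tool shift mm [62.   0.1 52.8] turn -0.01 rot [-180.     0.    12.3]
```

```bash
python3 -m handwheel '[[0.02,0,0,0],[0.03,0,0,0],[0.012,0,0,0],[0,0,0.03,0],[0,0,0.025,0],[0,0,0,0]]' 0.04 40
python3 go.py 564.7 -231 202 12.3
python3 - <<'E'
from h import *
s=r.snapshot("side");cv2.imwrite("pics/c7.png",panel(s,275,100,60,800,600))
E
```

```text
time: 13.45
tool_pos: [562.1, -229.6, 232.4]
tcp_rot: [-179.6, 0.5, 12.3]
ft_force: [-0.2, 0.3, -1.1]
finger_gap: 40.2
grip_force: 0.0
tool shift mm [ 2.3  1.9 30.4] turn 0.01 rot [-179.6    0.5   12.3]
```

View pics/c7.png

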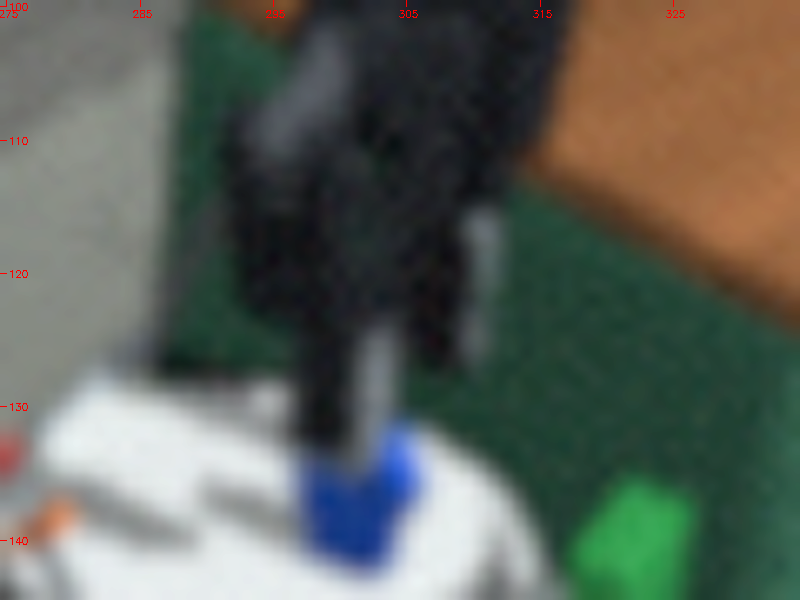

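The finger tips, at (300.5,134) and (308,127), straddle the tab at (301,136.5) as expected, so I'm descending and closing.

```bash
python3 -m handwheel '[[0,0,0.01,0],[0,0,0.01,0],[0,0,0.01,0],[0,0,0.003,0],[0,0,0,0],[0,0,0,0]]'
python3 go.py 564.7 -231 202 12.3
```

```text
time: 14.1
tool_pos: [565.1, -231.2, 206.1]
tcp_rot: [180.0, -0.0, 12.3]
ft_force: [-0.2, -0.5, -0.2]
finger_gap: 40.0
grip_force: 0.0
tool shift mm [-0.3 -0.2  4.1] turn -0.01 rot [180.   -0.   12.3]
```

```bash
python3 -m handwheel '[[0,0,0.003,0],[0,0,0,0],[0,0,0,0],[0,0,0,0],[0,0,0,0],[0,0,0,0],[0,0,0,0]]' 0.005 40
python3 go.py 564.7 -231 202 12.3
```

```text
time: 14.8
tool_pos: [564.8, -230.2, 202.9]
tcp_rot: [-179.9, 0.0, 12.3]
ft_force: [-1.4, 3.9, 0.3]
finger_gap: 11.1
grip_force: 42.6
tool shift mm [-0.3  0.8  0.9] turn 0.04 rot [-179.9    0.    12.3]
```

```bash
python3 -m handwheel '[[0.0013,0,-0.0041,0],[0.0015,0,-0.004,0],[0.0017,0,-0.0039,0],[0.0019,0,-0.0038,0],[0.0021,0,-0.0037,0],[0.0023,0,-0.0037,0],[0,0,0,0]]' - 50
python3 go.py 564.7 -231 202 12.3
```

```text
time: 15.5
tool_pos: [575.5, -227.7, 225.2]
tcp_rot: [-179.9, 0.1, 12.3]
ft_force: [1.4, 5.0, -9.3]
finger_gap: 10.9
grip_force: 48.9
tool shift mm [-11.2   0.9  23.2] turn 0.04 rot [-1.799e+02  1.000e-01  1.230e+01]
```

```bash
python3 -m handwheel '[[0.0024,-0.0005,-0.0035,0],[0.0026,0,-0.0034,0],[0.0028,0,-0.0032,0],[0.0029,0,-0.0031,0],[0.0031,0,-0.0029,0],[0.0033,0,-0.0028,0],[0,0,0,0]]'
python3 go.py 564.7 -231 202 12.3
```

```text
time: 16.2
tool_pos: [592.1, -224.0, 244.7]
tcp_rot: [-179.9, 0.1, 12.3]
ft_force: [-0.4, 5.5, -12.7]
finger_gap: 10.9
grip_force: 49.1
tool shift mm [-28.2   1.   42.7] turn 0.02 rot [-1.799e+02  1.000e-01  1.230e+01]
```

```bash
python3 -m handwheel '[[0.0034,0,-0.0026,0],[0.0034,0,-0.0025,0],[0,0,0,0],[0,0,0,0],[0,0,0,0]]'
python3 go.py 564.7 -231 202 12.3; python3 - <<'E'
from h import *
s=r.snapshot("side");t=r.snapshot("top");cv2.imwrite("pics/c8.png",np.hstack([panel(t,300,130,70,400,480),panel(s,262,95,70,400,480)]))
E
```

```text
time: 16.7
tool_pos: [598.2, -222.7, 249.5]
tcp_rot: [-179.9, 0.1, 12.3]
ft_force: [-2.3, 4.9, -12.9]
finger_gap: 10.6
grip_force: 49.3
tool shift mm [-34.5   1.   47.5] turn -0.0 rot [-1.799e+02  1.000e-01  1.230e+01]
```

View pics/c8.png

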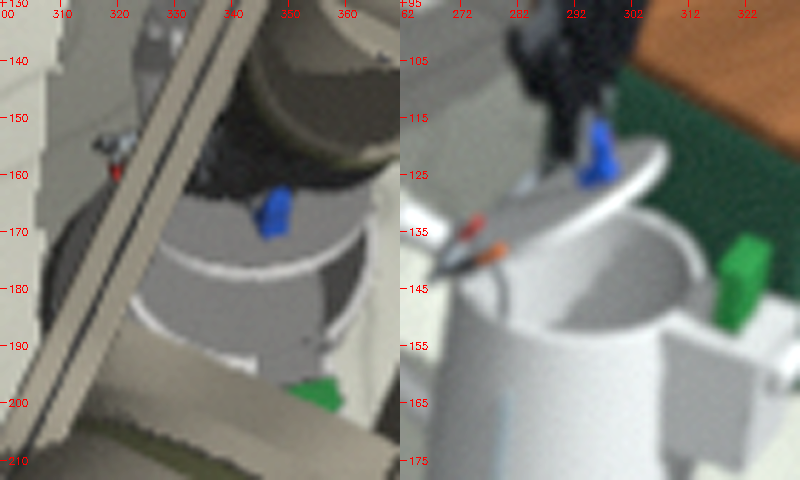

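```bash
python3 - <<'E'
from h import *
p=np.array([589.8,-225.5]);a=np.radians(12.4);c,n=np.cos(a),np.sin(a)
def K(u,y,v,th): # hinge-frame u toward -x, v up, lid opened th
    x=56-(u*np.cos(th)-v*np.sin(th)); z=190+u*np.sin(th)+v*np.cos(th)
    return np.c_[p[0]+c*x-n*y,p[1]+n*x+c*y,z]
f=np.linspace(0,2*np.pi,721)
for th in(.6,.65,.7,.75,.8):
    C=K(56+56*np.cos(f),56*np.sin(f),3,th);S=px('side',C);T=px('top',C)
    B=K(56+56*np.cos(f),56*np.sin(f),-3,th);SB=px('side',B)
    D=K(82+14*np.cos(f),0,24+14*np.sin(f),th)
    print(th,'side right',S[S[:,0].argmax()].round(1),'(v=-3)',SB[SB[:,0].argmax()].round(1),'top rim',S[S[:,1].argmin()].round(1),'| top low',T[T[:,1].argmax()].round(1),'tab bottom side',px('side',K(82,0,10,th))[0].round(1),'top',px('top',K(82,0,10,th))[0].round(1))
s=r.snapshot('side').astype(int);t=r.snapshot('top').astype(int)
print('side row121 bright',s[121,300:314].mean(1).round(),'row',s[119,298:312].mean(1).round());print('col 303',s[112:130,303].mean(1).round())
print('top col342',t[168:184,342].mean(1).round())
st=r.sense();print(st['tool_pos'],st['ft_force'])
E
```

```text
0.6 side right [307.7 120.8] (v=-3) [308.6 122.6] top rim [305.  119.2] | top low [343.8 177.7] tab bottom side [296.3 124.8] top [346.7 167.6]
0.65 side right [306.9 119.2] (v=-3) [307.8 120.9] top rim [305. 118.] | top low [343.4 176.1] tab bottom side [295.5 123.6] top [346.7 166.3]
0.7 side right [306.  117.6] (v=-3) [307.  119.3] top rim [304.7 116.7] | top low [343.  174.5] tab bottom side [294.7 122.5] top [346.6 164.9]
0.75 side right [305. 116.] (v=-3) [306.1 117.7] top rim [304.2 115.5] | top low [342.3 172.7] tab bottom side [293.8 121.4] top [346.5 163.5]
0.8 side right [303.9 114.5] (v=-3) [305.1 116.2] top rim [303.5 114.2] | top low [341.6 170.9] tab bottom side [292.9 120.3] top [346.4 162.1]
side row121 bright [101. 104. 103. 105. 106. 110. 131. 144. 109.  64.  39.  36.  37.  36.] row [93. 78. 67. 63. 71. 77. 79. 83. 81. 75. 57. 38. 38. 38.]
col 303 [ 41.  38.  37.  37.  40.  38.  53.  77.  97. 105. 105. 107. 122. 153.
 186. 195. 173. 123.]
top col342 [ 94.  95.  93.  95.  95.  94.  95.  95.  99. 140. 134. 106.  95.  97.
  96.  95.]
[ 598.13812592 -222.68090611  249.46942083] [ -3.14417189   5.4614685  -13.43186424]
```

Both views put the lid edge at about 0.63–0.64 rad, so the tab slipped a little in the pads. I'll raise it slightly and measure again numerically.

```bash
cat > lid.py <<'E'
from h import *
p=np.array([589.8,-225.5]);a=np.radians(12.4);c,n=np.cos(a),np.sin(a)
def K(u,y,v,th):
    x=56-(u*np.cos(th)-v*np.sin(th)); z=190+u*np.sin(th)+v*np.cos(th)
    return np.c_[p[0]+c*x-n*y,p[1]+n*x+c*y,z]
f=np.linspace(0,2*np.pi,721)
s=r.snapshot('side').mean(2);t=r.snapshot('top').mean(2)
def edge(g,lev): # subpixel first crossing
    i=int(np.argmax(g>lev)); return i-1+(lev-g[i-1])/(g[i]-g[i-1])
ss=[110+edge(s[110:130,k],70) for k in(303,304,305)]
tt=[166+edge(t[166:186,k],117) for k in(336,338,340,342,344)]
ths=np.linspace(.4,1,601)
def solve(name,cols,rows,pick):
    out=[]
    for k,v in zip(cols,rows):
        e=[]
        for th in ths:
            P=px(name,K(56+56*np.cos(f),56*np.sin(f),3,th)); P=P[abs(P[:,0]-k)<.5]; e.append(abs(pick(P[:,1])-v) if len(P) else 99)
        out.append(ths[np.argmin(e)])
    return np.round(out,3)
print('side',np.round(ss,1),solve('side',(303,304,305),ss,np.min),'top',np.round(tt,1),solve('top',(336,338,340,342,344),tt,np.max))
st=r.sense();print(st['tool_pos'].round(1),st['ft_force'].round(1),st['finger_gap'].round(1))
E
python3 lid.py
python3 -m handwheel '[[0.0013,-0.0003,-0.0012,0],[0.0013,0,-0.0011,0],[0.0014,0,-0.001,0],[0,0,0,0],[0,0,0,0],[0,0,0,0]]' - 60
python3 lid.py
```

```text
time: 17.6
tool_pos: [602.5, -221.7, 252.6]
tcp_rot: [-179.9, 0.0, 12.3]
ft_force: [-0.5, 5.1, -19.3]
finger_gap: 10.6
grip_force: 59.6Traceback (most recent call last):
  File "lid.py", line 21, in <module>
    print('side',np.round(ss,1),solve('side',(303,304,305),ss,np.min),'top',np.round(tt,1),solve('top',(336,338,340,342,344),tt,np.max))
                                                                                           ~~~~~^^^^^^^^^^^^^^^^^^^^^^^^^^^^^^^^^^^^^^^
  File "lid.py", line 18, in solve
    P=px(name,K(56+56*np.cos(f),56*np.sin(f),3,th)); P=P[abs(P[:,0]-k)<.5]; e.append(abs(pick(P[:,1])-v) if len(P) else 99)
  File "h.py", line 4, in px
    c=r.camera_params(name); K=np.array([[c['fx'],0,c['cx']],[0,c['fy'],c['cy']],[0,0,1]])
ValueError: time passes only in moves, steps and waits
Traceback (most recent call last):
  File "lid.py", line 21, in <module>
    print('side',np.round(ss,1),solve('side',(303,304,305),ss,np.min),'top',np.round(tt,1),solve('top',(336,338,340,342,344),tt,np.max))
                                                                                           ~~~~~^^^^^^^^^^^^^^^^^^^^^^^^^^^^^^^^^^^^^^^
  File "lid.py", line 18, in solve
    P=px(name,K(56+56*np.cos(f),56*np.sin(f),3,th)); P=P[abs(P[:,0]-k)<.5]; e.append(abs(pick(P[:,1])-v) if len(P) else 99)
  File "h.py", line 4, in px
    c=r.camera_params(name); K=np.array([[c['fx'],0,c['cx']],[0,c['fy'],c['cy']],[0,0,1]])
ValueError: time passes only in moves, steps and waits
```

```bash
sed -i '1,2c from bench import r\nimport cv2, numpy as np, functools\ncam=functools.lru_cache(None)(r.camera_params)' h.py; sed -i 's/c=r.camera_params(name)/c=cam(name)/' h.py; python3 lid.py
```

```text
side [117.5 117.4 117.4] [0.676 0.673 0.675] top [173.8 174.4 174.6 174.6 174.6] [0.701 0.692 0.692 0.695 0.695]Traceback (most recent call last):
  File "lid.py", line 22, in <module>
    st=r.sense();print(st['tool_pos'].round(1),st['ft_force'].round(1),st['finger_gap'].round(1))
                                                                       ^^^^^^^^^^^^^^^^^^^^^^
AttributeError: 'float' object has no attribute 'round'
```

```bash
sed -i '$d' lid.py; python3 -m handwheel '[[0.0005,0,-0.0004,0],[0,0,0,0],[0,0,0,0],[0,0,0,0],[0,0,0,0],[0,0,0,0],[0,0,0,0],[0,0,0,0],[0,0,0,0],[0,0,0,0]]'
python3 lid.py; python3 - <<'E'
from h import *
im=r.snapshot('side').astype(int);m=(im[:,:,1]>1.6*np.maximum(im[:,:,0],im[:,:,2])).astype(np.uint8)[125:160,312:335]
M=cv2.moments(m,True);print('filter px',M['m10']/M['m00']+312,M['m01']/M['m00']+125,M['m00'],'pred',px('side',[502.5,-244.5,205]))
E
```

```text
time: 18.8
tool_pos: [602.9, -221.6, 252.8]
tcp_rot: [-179.9, 0.1, 12.3]
ft_force: [0.2, 5.5, -21.5]
finger_gap: 10.6
grip_force: 59.3
side [117.6 117.4 117.1] [0.673 0.675 0.686] top [173.8 174.3 174.6 174.5 174.5] [0.701 0.697 0.693 0.697 0.697]
filter px 321.6607142857143 142.86607142857142 112.0 pred [[320.84037152 145.02933868]]
```

```bash
python3 - <<'E'
from h import *
a=np.radians(12.4);c,n=np.cos(a),np.sin(a)
P=np.array([[502.3+c*x-n*y,-244.7+n*x+c*y,z] for x in(-8,8) for y in(-16,16) for z in(185,225)]);Q=px('side',P);print(Q.min(0),Q.max(0))
im=r.snapshot('side').astype(int);g=im[:,:,1]-np.maximum(im[:,:,0],im[:,:,2])
print(g[130:158:1,318:328])
E
```

```text
[315.32591963 135.76952487] [326.59900523 154.29144934]
[[11 10 11  9 10 10  9  9 11 11]
 [10 10 13 11  9 10 11 12 11  9]
 [ 9 10 10 10 10 12  9 10 12  9]
 [10 11  9 10 10 11 11 10 11 11]
 [10  9  8 11  9 11 12 11  9  9]
 [10 10 12 15 20 22 15 12 10 10]
 [ 9 11 18 32 40 39 28 25 17 11]
 [ 7 14 32 49 54 53 48 41 32 18]
 [13 28 45 56 60 60 59 57 43 22]
 [23 43 54 61 62 63 62 59 42 22]
 [38 54 59 61 63 64 63 55 36 19]
 [46 57 60 63 61 65 60 54 34 17]
 [45 53 56 58 64 61 58 49 32 15]
 [38 46 49 54 57 59 54 45 29 13]
 [35 43 43 45 55 55 54 44 23 15]
 [34 42 46 49 53 54 50 38 20 10]
 [38 41 44 47 55 55 44 24  9  4]
 [38 45 44 50 55 53 35 14  4  3]
 [40 42 45 50 55 49 25 10  1  1]
 [42 44 48 53 52 36 16  5 -1  1]
 [42 45 49 50 41 24 10  3 -1  0]
 [37 41 48 42 27 10  2  1  1  0]
 [21 30 37 27 12  6 -1  0 -1 -1]
 [ 7 10 14 12  4  1  0  0  0  1]
 [ 1  3  4  4 -1  1  1 -1  1  0]
 [-1  0  1  0  0  0 -2  1 -1 -1]
 [-1 -1  1  0  0  0  2  0  0  0]
 [ 0 -1 -2  0  0  0  0  1 -2 -1]]
```

```bash
python3 -c "
from bench import r
print(r.hand_in())"
```

```text
the job is handed in; nothing more can be done
None
```

I handed the job in at about 19 s: the filter is seated in the spout slot and released, and the gripper is still holding the lid at about 0.69 rad by my image measurements, against the orange mark at 0.70. The peak planned opening was well short of red, and I made no contact with the bystanders that I know of.

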